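Send a good offcut down the sorting chute to the green tray

TASK

Sort the short thick wooden block as a good offcut. First push the yellow-knobbed diverter lever of the sorting chute fully over towards the side where the green tray stands; then drop the block into the hopper at the top so that it slides down into the green tray, and leave the lever over on that side.

Things in the scene. Friction and masses are not known exactly. Their poses are not given: they have to be found in the camera images.
- block_center (a point): Centre of the block to sort: a loose brown wooden block, 40 x 60 x 30 mm high (its own x, y, z), about 50 g, the short thick one; take it across the 40 mm (along its own x). It lies flat in a row with two long flat wooden strips (one dark, 28 x 120 x 20 mm, one pale, 38 x 95 x 18 mm), not needed.
- hopper_mouth (a point): Centre of the hopper's open mouth, level with its rim (247 mm above the bench), on a fixed plywood chute. Inside 100 mm (x) by 130 mm (y). Its x axis points from the chute's front to its back, y to the left seen from the robot. 117 mm below the rim a smooth steel plate on a pivot tilts with the lever: a dropped block slides off to the side the lever leans to, into the tray there; a level plate keeps it.
- lever_knob (a point): Centre of the yellow ball knob, 32 mm in diameter, at the top of the diverter lever (a 10 mm rod, 130 mm from pivot to knob; pivot 130 mm above the bench, straight below the mouth's centre line). It stands 95 mm in front of the mouth's centre, 37 mm clear of the front board, and swings left and right parallel to that board. Friction (about 1.5 N at the knob) holds it where it is left.
- diverter (a joint): Angle of the diverter lever in rad: 0 upright with the plate level, positive leaning left (to the mouth's +y), negative leaning right. Stops at +0.70 and -0.70. It starts somewhere near the middle; beyond 0.55 it counts as fully over.
- tray_green: Green open plastic tray, fixed, 130 x 130 x 60 mm high, walls 4 mm; origin at the centre of its underside. It stands close against the chute, 112 mm to the left or to the right of the mouth's centre; which side changes.
- tray_red: Red open plastic tray of the same size and origin, fixed, on the chute's other side.
Mind the look-alikes: they are no part of the job. Of the things that look like the part that bears block_center, the smaller one is meant.

How it is judged:
By the outcome, as a careful person would: the job done as asked, in the order asked, and still so for the second after the job is handed in, with the robot touching nothing.
It also fails if it takes over 48 s, if anything falls off the work surface, if the arm or the gripper's body presses on something with over 40 N, if the wrist force passes 120 N, or if a joint passes its speed limit or range.

ROBOT

A 7-joint arm with a two-finger parallel gripper is mounted at the origin on the work surface; the furniture and walls round the work are solid. World frame = base frame: x ahead of the robot, y to its left, z up, the work surface at z = 0. Lengths are in mm, angles in rad, forces in N, time in s.
With the tool pointing down it reaches from about 400 to 875 mm from the base axis. Payload 4.4 kg.
Tool frame: the origin (TCP) lies midway between the tips of the shut fingers; the grasp point (between the pads) lies 19 mm behind it; z points along the fingers, y is the line along which they close (so a half turn about z gives the same grasp; the last joint's range is limited). The gripper opens to 85 mm and grips with 20 to 120 N. Pads are 22 mm wide; open, the fingers measure 114 mm over their backs; the gripper's body (76 mm by 85 mm) begins 54 mm behind the grasp point. The pads swing forward as they close: fully open they stand 13 mm farther back than shut.
Start: joints at [1.132, 0.628, 0.038, 1.517, -0.027, 0.996, -0.02], TCP at [236.775, -605.356, 207.713] pointing down, gripper open.
Joint ranges: [-3.06, 3.06], [-0.37, 2.12], [-1.25, 1.32], [0.18, 2.47], [-1.1, 4.24], [0.23, 1.98], [-2.94, 2.94]. Speed limits (rad/s): [2.57, 2.57, 3.14, 3.14, 3.14, 3.14, 3.14].

INTERFACE

Orientations are given as [roll, pitch, yaw] about the fixed x, y, z axes, in that order (R = Rz(yaw) Ry(pitch) Rx(roll)).
In Python, from cell import ctrl gives the robot as it stands.
- The arm moves only by the shell command python3 -m handwheel 'ROWS'. ROWS is JSON, a list of rows, each a list of 3 entries, a list of its own where there are three numbers: the turn, a rotation vector about the tool's x, y, z in degrees, then the shift along the tool's x, y, z in m, then the closure, from 0 (fully open) to 1 (shut). A call has 1 to 5 rows; each row shifts and turns the commanded pose from where the row before left it, along the tool's axes as they then stand; what a row does not reach is not made up. A row lasts 1/12 s, in which the tool goes at most 41.7 mm and 7.16 degrees, less where a joint would pass 70% of its speed; a pose out of reach is approached as far as the arm can. A call is refused whole if a number of a shift passes 0.0417 or a number of a turn 7.16, either way. A call with a gripper value outside its range is refused whole. The fingers move at their own pace and stop on an object; the grip force is fixed at half the most. Time passes only in rows, so rows that do not move let the fingers close. It gives the time, the measured TCP pose, the force, the opening and the grip force at its end, in the units of the state.
- ctrl.read_state(): the state, without advancing time (a new reading comes with each control period).
- ctrl.get_image(name): name is "side" or "top" or "wrist"; returns a dict with "pixels" (480x640x3 uint8, red, green, blue), "fx", "fy", "cx", "cy" (pixels), "k1" (the pictures are not rectified: a ray, as slopes to the right and down, at radius r is drawn at 1 + k1 r^2 times it, then the intrinsics apply), "pose" (4x4, takes a point from camera to world coordinates); the wrist camera has in their place "T_tool_cam" (4x4, takes a point from camera to tool coordinates, whose origin is the TCP and whose axes are the flange's). Camera axes: x right, y up, looking along -z (the intrinsics and any distortion apply to the point x, -y, -z); pixel columns grow to the right and rows downward; lengths in mm; the calibration is good to about 2 mm. A picture is of the moment at which its call begins: read the wrist's pose just before it. There is no depth.
- ctrl.finish_job(): hands the job in; it is judged then, once.
The state is a dict: "clock": time; "qpos": joint angles; "qd": joint speeds; "tau": joint torques, N m; "eef_pos": TCP position; "tool_rot": TCP orientation; "force": force on the tool from outside, world axes, zero at the start; "torque": the same for the moment, N m; "width": finger opening in mm; "gripper_force": force on a finger pad.
Only numpy, scipy, OpenCV 4.12 (cv2) and the standard library are available. Lean on these libraries where they do the work, as an engineer would, in place of code of your own. Each camera call takes 0.05 s, during which the arm holds its last target. There are 200 camera calls.

## Working session

There is one attempt and no reset: what is moved stays moved. The work goes in short steps, Python scripts to look and compute and a shell command to move; the robot and the scene stay as the last step left them, time stands still between calls to the robot, and variables do not carry over. Pictures are saved under pics/ and viewed, at most 14 in all, crops included, and the job is handed in when it is done.

```bash
mkdir -p pics
cat > h.py <<'E'
import numpy as np, cv2
from cell import ctrl
from scipy.spatial.transform import Rotation as R
def tool():
    s=ctrl.read_state(); T=np.eye(4); T[:3,:3]=R.from_euler('xyz',s['tool_rot']).as_matrix(); T[:3,3]=s['eef_pos']; return T
def shot(n,f=None):
    T=tool(); im=ctrl.get_image(n); im['pose']=np.array(im['pose']) if 'pose' in im else T@np.array(im['T_tool_cam'])
    if f: cv2.imwrite('pics/'+f,im['pixels'][:,:,::-1])
    return im
def ray(im,u,v):
    K=np.array([[im['fx'],0,im['cx']],[0,im['fy'],im['cy']],[0,0,1]])
    p=cv2.undistortPoints(np.array([[[u,v]]],float),K,np.array([im['k1'],0,0,0.]))[0,0]
    P=im['pose']; return P[:3,3],P[:3,:3]@np.array([p[0],-p[1],-1])
def onz(im,u,v,z):
    o,d=ray(im,u,v); return o+d*(z-o[2])/d[2]
def cross(a,b):
    (o1,d1),(o2,d2)=a,b; A=np.stack([d1,-d2],1); t=np.linalg.lstsq(A,o2-o1,rcond=None)[0]
    p,q=o1+t[0]*d1,o2+t[1]*d2; return (p+q)/2,np.linalg.norm(p-q)
E
python3 - <<'E'
from h import *
print(ctrl.read_state())
for n in('top','side'):
    im=shot(n,n+'1.png'); print(n,im['fx'],im['k1'],im['pose'][:3].round(2).tolist())
im=shot('wrist'); print(im['T_tool_cam'])
E
```

```text
{'clock': 0.0, 'qpos': array([ 1.13219103,  0.62934852,  0.03842132,  1.51837416, -0.02701927,
        0.9962803 , -0.01999822]), 'qd': array([ 0.00089654, -0.00130433, -0.0015668 ,  0.00107714, -0.00044874,
       -0.00076548, -0.00042306]), 'tau': array([ 2.53458929e-04, -5.63398790e+01,  1.22674473e+00, -1.93440789e+01,
        1.09834608e-02,  1.06176300e-02, -8.96501177e-06]), 'eef_pos': array([ 236.54939439, -604.71203894,  206.78521798]), 'tool_rot': array([-3.13969938e+00, -3.11279189e-06,  3.72813149e-01]), 'force': array([0.38983468, 0.12042912, 0.13442943]), 'torque': array([ 0.01369513,  0.02187795, -0.04003588]), 'gripper_force': 0.0, 'width': 85.23537753742696}
top 436.2715329951604 -0.0630154893266681 [[0.01, 1.0, -0.06, 448.62], [-1.0, 0.01, 0.01, -62.17], [0.01, 0.06, 1.0, 1015.8]]
side 462.7307645205566 -0.12400843876498023 [[-1.0, 0.02, -0.06, 450.28], [-0.05, -0.56, 0.83, 677.05], [-0.02, 0.83, 0.56, 646.72]]
[[ 2.95106258e-06  9.63661071e-01  2.67127946e-01  6.90132909e+01]
 [ 9.99999972e-01 -6.63672682e-05  2.28371801e-04 -7.76511143e-01]
 [ 2.37801567e-04  2.67127938e-01 -9.63661044e-01 -1.66568218e+02]
 [ 0.00000000e+00  0.00000000e+00  0.00000000e+00  1.00000000e+00]]
```

View pics/top1.png

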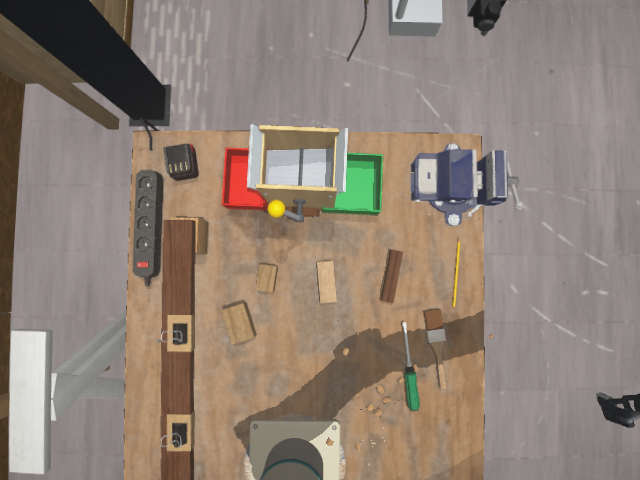

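View pics/side1.png

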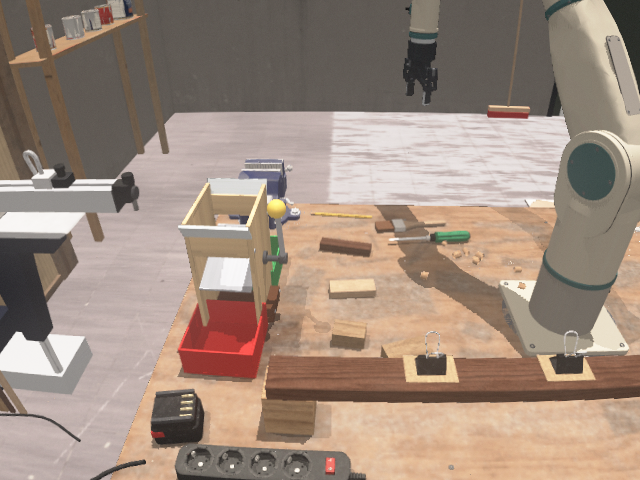

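The top view shows the green tray on the right (352,183), so −y, and the red one on the left. The knob is at (277,209), leaning left.

Candidates for the block:
- Small block (267,278), in a row with the pale strip (327,281) and the dark strip (391,275).
- Larger look-alike (239,322), out of the row.

I choose the small one at (267,278).

Run:
```python
from h import *
t=shot('top'); s=shot('side')
def blob(im,lo,hi,box):
    x0,y0,x1,y1=box; h=cv2.cvtColor(im['pixels'],cv2.COLOR_RGB2HSV)
    m=cv2.inRange(h,lo,hi); k=np.zeros_like(m);k[y0:y1,x0:x1]=m[y0:y1,x0:x1]
    c=max(cv2.findContours(k,0,2)[0],key=cv2.contourArea); return c
kt=cv2.minEnclosingCircle(blob(t,(22,150,120),(35,255,255),(255,190,300,230)))
ks=cv2.minEnclosingCircle(blob(s,(22,150,120),(35,255,255),(260,190,300,225)))
print(kt,ks,cross(ray(t,*kt[0]),ray(s,*ks[0])))
for n,lo,hi in(('green',(50,100,40),(80,255,255)),('red',(0,170,60),(8,255,255))):
    b=blob(t,lo,hi,(215,140,390,220)); x,y,w,h=cv2.boundingRect(b); print(n,[onz(t,u,v,60)[:2].round() for u,v in((x,y),(x+w,y),(x,y+h),(x+w,y+h))])
# chute rim corners
for p in((250,126),(347,128),(261,127),(338,128)): print(p,onz(t,*p,247).round())
a=cv2.resize(t['pixels'][230:350,210:350],None,fx=5,fy=5,interpolation=2)
b=cv2.resize(t['pixels'][115:225,215:390],None,fx=4.5,fy=4.5,interpolation=2)
cv2.imwrite('pics/a.png',a[:,:,::-1]); cv2.imwrite('pics/b.png',b[:,:,::-1]); print(b.shape)
```

```text
Traceback (most recent call last):
ValueError: max() iterable argument is empty
```

```bash
cat > m.py <<'E'
from h import *
t=shot('top'); s=shot('side')
def blob(im,lo,hi,box):
    x0,y0,x1,y1=box; h=cv2.cvtColor(im['pixels'],cv2.COLOR_RGB2HSV)
    m=cv2.inRange(h,lo,hi); k=np.zeros_like(m);k[y0:y1,x0:x1]=m[y0:y1,x0:x1]
    return max(cv2.findContours(k,0,2)[0],key=cv2.contourArea)
print(cv2.cvtColor(s['pixels'],cv2.COLOR_RGB2HSV)[209,277])
kt=cv2.minEnclosingCircle(blob(t,(20,150,120),(38,255,255),(255,190,300,230)))
ks=cv2.minEnclosingCircle(blob(s,(18,140,80),(38,255,255),(260,190,300,225)))
print(kt,ks,cross(ray(t,*kt[0]),ray(s,*ks[0])))
for n,lo,hi in(('green',(50,100,40),(80,255,255)),('red',(0,170,60),(8,255,255))):
    b=blob(t,lo,hi,(215,140,390,220)); x,y,w,h=cv2.boundingRect(b); print(n,[onz(t,u,v,60)[:2].round() for u,v in((x,y),(x+w,y),(x,y+h),(x+w,y+h))])
for p in((250,126),(347,128),(261,127),(338,128)): print(p,onz(t,*p,247).round())
a=cv2.resize(t['pixels'][230:350,210:350],None,fx=5,fy=5,interpolation=2)
b=cv2.resize(t['pixels'][115:225,215:390],None,fx=4.5,fy=4.5,interpolation=2)
cv2.imwrite('pics/a.png',a[:,:,::-1]); cv2.imwrite('pics/b.png',b[:,:,::-1]); print(b.shape)
E
python3 m.py
```

```text
[ 24 140 241]
((276.0, 208.14706420898438), 9.076148986816406) ((275.6573486328125, 208.1751251220703), 8.926528930664062) (array([555.54647898,  20.0633953 , 255.47273848]), np.float64(0.9558624436086298))
green [array([707., -61.]), array([ 709., -195.]), array([570., -63.]), array([ 572., -195.])]
red [array([717., 165.]), array([718.,  66.]), array([580., 161.]), array([580.,  63.])]
(250, 126) [705.  71. 247.]
(347, 128) [ 703. -104.  247.]
(261, 127) [704.  51. 247.]
(338, 128) [703. -88. 247.]
(495, 788, 3)
```

View pics/a.png

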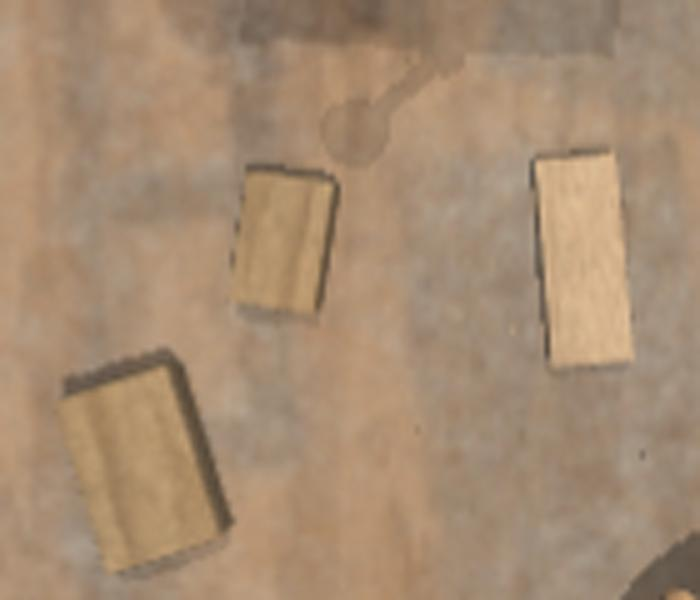

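View pics/b.png

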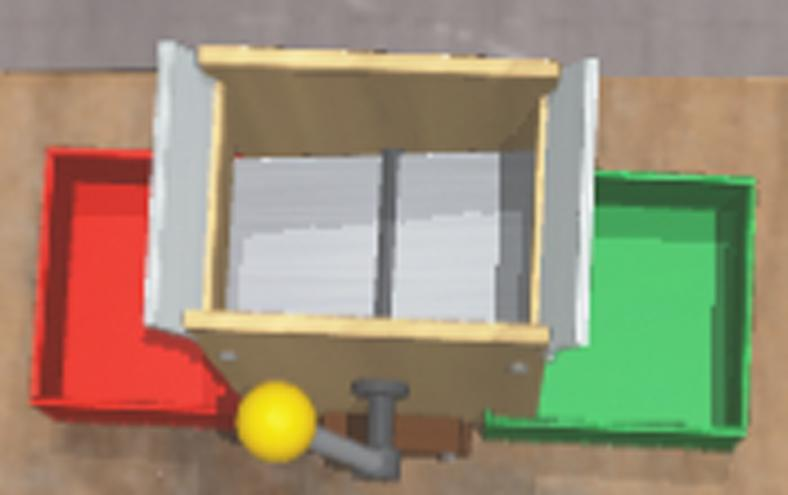

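Crop a confirms the small block, with top-face corners near (247,165), (332,178), (317,312) and (236,303). Crop b shows the inner mouth corners near (218,82), (546,77), (208,312) and (535,328), and the knob leaning left.

```bash
python3 - <<'E'
from h import *
t=shot('top')
for nm,z,C in(('block',30,[(247,165),(332,178),(317,312),(236,303)]),('big',45,[(60,398),(165,365),(217,535),(110,572)])):
    P=np.array([onz(t,210+u/5,230+v/5,z) for u,v in C]); print(nm,P[:,:2].round(),P.mean(0).round(1),[np.linalg.norm(P[i]-P[(i+1)%4]).round() for i in range(4)])
    d=P[0]+P[1]-P[2]-P[3]; w=P[0]+P[3]-P[1]-P[2]; print('long dir deg',np.degrees(np.arctan2(d[1],d[0])),'x dir',np.degrees(np.arctan2(w[1],w[0]))-90)
P=np.array([onz(t,215+u/4.5,115+v/4.5,247) for u,v in [(218,82),(546,77),(535,328),(208,312)]]); print(P.round(),P.mean(0))
E
python3 -m handwheel '[[[0,0,7.1],[0,0,-0.04],1],[[0,0,7.1],[0,0,-0.04],1],[[0,0,7.1],[0,0,-0.04],1],[[0,0,0],[0.04,-0.04,0],1],[[0,0,0],[0.04,-0.04,0],1]]'
```

```text
block [[462.  80.]
 [456.  41.]
 [396.  47.]
 [399.  84.]] [428.2  63.1  30. ] [np.float64(39.0), np.float64(61.0), np.float64(37.0), np.float64(62.0)]
long dir deg -4.589422240031257 x dir -6.957834198191193
big [[357. 159.]
 [372. 113.]
 [298.  89.]
 [281. 136.]] [327.2 124.   45. ] [np.float64(49.0), np.float64(78.0), np.float64(50.0), np.float64(80.0)]
long dir deg 17.56889155838969 x dir 18.854760475771826
[[692.  46. 247.]
 [695. -85. 247.]
 [594. -82. 247.]
 [599.  48. 247.]] [644.97828256 -18.18455786 247.        ]
clock: 0.82
eef_pos: [294.3, -549.2, 330.9]
tool_rot: [3.135, -0.002, -0.006]
force: [1.7, -0.2, -0.9]
width: 25.3
gripper_force: 0.0
```

```bash
python3 -m handwheel '[[[0,0,0],[0.02,-0.041,0],1],[[0,0,0],[0.02,-0.041,0],1],[[0,0,0],[0.02,-0.041,0],1],[[0,0,0],[0.02,-0.041,0],1],[[0,0,0],[0.02,-0.041,0],1]]'
python3 -m handwheel '[[[0,0,0],[0.015,-0.041,0],1],[[0,0,0],[0.015,-0.041,0],1],[[0,0,0],[0.015,-0.041,0],1],[[0,0,0],[0.015,-0.041,0],1],[[0,0,0],[0.015,-0.041,0],1]]'
python3 -m handwheel '[[[0,0,0],[0.01,-0.041,0],1],[[0,0,0],[0.01,-0.041,0],1],[[0,0,0],[0.01,-0.03,0],1],[[0,0,0],[0,0,0],1],[[0,0,0],[0,0,0],1]]'
```

```text
clock: 1.23
eef_pos: [387.3, -357.1, 327.9]
tool_rot: [3.141, -0.0, 0.001]
force: [0.1, -1.0, -0.6]
width: 0.2
gripper_force: 0.0
clock: 1.65
eef_pos: [458.5, -161.4, 328.1]
tool_rot: [3.141, -0.001, 0.001]
force: [0.5, 0.3, -0.3]
width: 0.1
gripper_force: 0.0
clock: 2.07
eef_pos: [488.2, -50.3, 327.8]
tool_rot: [-3.141, -0.0, 0.006]
force: [-0.2, -0.9, 0.4]
width: -0.1
gripper_force: 0.0
```

```bash
python3 -m handwheel '[[[0,0,0],[0,-0.04,0],1],[[0,0,0],[0,-0.04,0],1],[[0,0,0],[0.022,-0.04,0],1],[[0,0,0],[0.022,-0.012,0],1],[[0,0,0],[0.022,0,0],1]]'
python3 -m handwheel '[[[0,0,0],[0,0,0.035],1],[[0,0,0],[0,0,0.035],1],[[0,0,0],[0,0,0.032],1],[[0,0,0],[0,0,0],1],[[0,0,0],[0,0,0],1]]'
python3 - <<'E'
from h import *
import m
E
python3 -c "
from h import *
s=shot('side'); cv2.imwrite('pics/c.png',cv2.resize(s['pixels'][100:300,170:370],None,fx=3,fy=3)[:,:,::-1])"
```

```text
clock: 2.48
eef_pos: [552.1, 79.7, 328.1]
tool_rot: [-3.14, -0.001, 0.006]
force: [1.2, -0.1, -0.5]
width: -0.1
gripper_force: 0.0
clock: 2.9
eef_pos: [550.9, 74.4, 225.0]
tool_rot: [3.14, 0.003, -0.001]
force: [0.3, 0.5, -0.0]
width: 0.0
gripper_force: 0.0
[10 33 69]
((276.76605224609375, 208.4174346923828), 9.017395973205566) ((282.0, 210.3333282470703), 4.772702217102051) (array([550.47798134,  18.78199044, 251.22428227]), np.float64(9.350368431322766))
green [array([707., -61.]), array([ 709., -195.]), array([570., -63.]), array([ 572., -195.])]
red [array([701., 135.]), array([701., 106.]), array([654., 134.]), array([654., 105.])]
(250, 126) [705.  71. 247.]
(347, 128) [ 703. -104.  247.]
(261, 127) [704.  51. 247.]
(338, 128) [703. -88. 247.]
(495, 788, 3)
```

View pics/c.png

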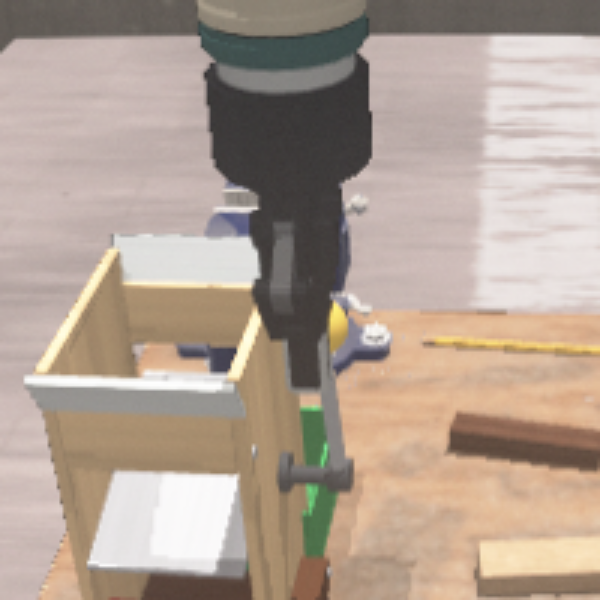

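The finger hides part of the yellow knob at crop (335,325), and the offset matches what perspective should give, so they are lined up. Pushing to −y now.

```bash
python3 -m handwheel '[[[0,0,0],[0.002,0.02,0],1],[[0,0,0],[0,0.02,0],1],[[0,0,0],[0,0.02,0],1],[[0,0,0],[0,0.02,0],1],[[0,0,0],[0,0.015,0],1]]'
python3 -m handwheel '[[[0,0,0],[0,0.015,0.002],1],[[0,0,0],[0,0.015,0.001],1],[[0,0,0],[0,0.01,0],1],[[0,0,0],[0,0.005,0],1],[[0,0,0],[0,0,0],1]]'
cat > k.py <<'E'
from h import *
def c(im,lo,box):
    x0,y0,x1,y1=box; m=cv2.inRange(cv2.cvtColor(im['pixels'],cv2.COLOR_RGB2HSV),lo,(38,255,255)); k=np.zeros_like(m);k[y0:y1,x0:x1]=m[y0:y1,x0:x1]
    return cv2.minEnclosingCircle(max(cv2.findContours(k,0,2)[0],key=cv2.contourArea))
a=c(shot('top'),(20,150,120),(255,190,380,230)); t=shot('top')
p=onz(t,*a[0],235); print(a,p.round(),'sin',(p[1]+17)/130)
E
python3 k.py
```

```text
clock: 3.47
eef_pos: [555.2, -20.1, 228.3]
tool_rot: [-3.142, -0.005, -0.0]
force: [0.2, 2.4, 0.4]
width: -0.4
gripper_force: 0.7
clock: 3.88
eef_pos: [554.7, -65.1, 224.0]
tool_rot: [3.141, -0.003, -0.001]
force: [-0.2, 0.6, 0.4]
width: -0.0
gripper_force: 0.0Traceback (most recent call last):
  File "k.py", line 5, in <module>
    a=c(shot('top'),(20,150,120),(255,190,380,230)); t=shot('top')
  File "k.py", line 4, in c
    return cv2.minEnclosingCircle(max(cv2.findContours(k,0,2)[0],key=cv2.contourArea))
                                  ~~~^^^^^^^^^^^^^^^^^^^^^^^^^^^^^^^^^^^^^^^^^^^^^^^^
ValueError: max() iterable argument is empty
```

```bash
python3 -m handwheel '[[[0,0,0],[0,0.004,0],1],[[0,0,0],[0,0.003,0],1],[[0,0,0],[0,0,0],1]]'
python3 -m handwheel '[[[0,0,0],[0,0.003,0],1],[[0,0,0],[0,0.002,0],1],[[0,0,0],[0,0,0],1]]'
```

```text
clock: 4.18
eef_pos: [554.1, -70.7, 222.8]
tool_rot: [3.142, -0.0, 0.001]
force: [0.3, 1.2, -0.1]
width: -0.1
gripper_force: 0.5
clock: 4.43
eef_pos: [553.9, -76.2, 222.7]
tool_rot: [3.141, 0.0, 0.001]
force: [-0.2, 0.7, 0.8]
width: 0.4
gripper_force: 0.4
```

```bash
python3 -m handwheel '[[[0,0,0],[0,0.003,0],1],[[0,0,0],[0,0.002,0],1],[[0,0,0],[0,0,0],1]]'
python3 -m handwheel '[[[0,0,0],[0,-0.03,0],1],[[0,0,0],[0,-0.03,-0.02],1],[[0,0,0],[0,0,-0.04],1],[[0,0,0],[-0.04,0,-0.04],1],[[0,0,0],[-0.04,0,0],0]]'
python3 -m handwheel '[[[0,0,0],[-0.03,-0.02,0],0],[[0,0,0],[-0.02,-0.03,0],0],[[0,0,0],[0,-0.03,0],0]]'
python3 k.py
```

```text
clock: 4.68
eef_pos: [553.9, -81.6, 222.7]
tool_rot: [3.141, -0.0, 0.0]
force: [-0.0, 0.8, 1.7]
width: -0.1
gripper_force: 0.4
clock: 5.1
eef_pos: [489.8, -20.4, 317.2]
tool_rot: [3.141, -0.013, 0.002]
force: [0.6, -0.0, 0.8]
width: 10.6
gripper_force: 0.0
clock: 5.35
eef_pos: [430.0, 58.2, 312.6]
tool_rot: [3.14, 0.002, -0.002]
force: [0.3, 0.5, -1.0]
width: 48.4
gripper_force: 0.0
((340.4210510253906, 212.73684692382812), 8.610634803771973) [551. -94. 235.] sin -0.5919323359251977
```

The lever is over to about −0.63 to −0.66. Next is the block, with one close look from the wrist.

```bash
python3 -m handwheel '[[[0,0,5.5],[0,-0.004,0.035],0],[[0,0,0],[0,0,0.04],0],[[0,0,0],[0,0,0.04],0],[[0,0,0],[0,0,0],0],[[0,0,0],[0,0,0],0]]'
python3 -c "
from h import *
shot('wrist','w.png')
s=shot('side'); a=cv2.inRange(cv2.cvtColor(s['pixels'],40+1),(18,140,80),(38,255,255))
print(tool()[:3,3])"
```

```text
clock: 5.87
eef_pos: [433.3, 62.2, 196.3]
tool_rot: [3.14, 0.004, -0.096]
force: [-0.6, -1.2, 0.9]
width: 85.4
gripper_force: 0.0
[436.02757483  62.99694384 198.88568273]
```

View pics/w.png

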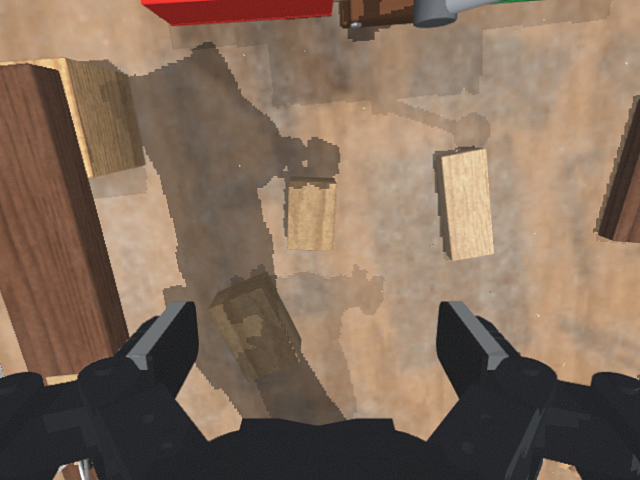

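The wrist view shows the block squared up with the fingers, with top-face corners at (288,185), (335,186), (334,249) and (288,248). The larger block at (255,325) stands clear.

```bash
python3 -c "
from h import *
w=shot('wrist'); P=np.array([onz(w,u,v,30) for u,v in ((288,185),(335,186),(334,249),(288,248))]); T=tool()
print(P.round(1)); c=P.mean(0); print(c, 'delta in tool',(T[:3,:3].T@(c-T[:3,3])).round(1), T[:3,3]); d=P[0]+P[1]-P[2]-P[3]; print(np.degrees(np.arctan2(d[1],d[0])),np.linalg.norm(P[0]-P[1]),np.linalg.norm(P[1]-P[2]))"
```

```text
[[460.9  86.5  30. ]
 [456.3  47.3  30. ]
 [401.3  52.8  30. ]
 [406.1  92.8  30. ]]
[431.14268828  69.82308029  30.        ] delta in tool [ -6.5  -6.  169.2] [436.31467732  63.14308721 199.26689559]
-6.134090393382485 39.42950184370263 55.2130148512318
```

```bash
python3 -m handwheel '[[[0,0,0.5],[-0.007,-0.005,0.04],0],[[0,0,0],[0,0,0.04],0],[[0,0,0],[0,0,0.04],0],[[0,0,0],[0,0,0.03],0],[[0,0,0],[0,0,0.02],0]]'
python3 -m handwheel '[[[0,0,0],[0,0,0.02],0],[[0,0,0],[0,0,0.006],0],[[0,0,0],[0,0,0],0.3],[[0,0,0],[0,0,0],0.5],[[0,0,0],[0,0,0],1]]'
python3 -m handwheel '[[[0,0,0],[0,0,0],1],[[0,0,0],[0,0,0],1],[[0,0,0],[0,0,0],1],[[0,0,0],[0,0,0],1],[[0,0,0],[0,0,0],1]]'
```

```text
clock: 6.43
eef_pos: [428.9, 68.8, 26.6]
tool_rot: [3.141, -0.001, -0.104]
force: [14.9, 6.8, -3.4]
width: 85.6
gripper_force: 0.0
clock: 6.85
eef_pos: [427.7, 67.0, 14.2]
tool_rot: [3.137, 0.002, -0.104]
force: [-0.1, 0.1, 0.2]
width: 51.5
gripper_force: 0.0
clock: 7.27
eef_pos: [426.0, 67.1, 13.1]
tool_rot: [3.136, 0.005, -0.103]
force: [0.7, 0.8, -0.4]
width: 0.3
gripper_force: 0.0
```

```bash
python3 -c "
from h import *
s=shot('side');t=shot('top')
cv2.imwrite('pics/d.png',np.hstack([cv2.resize(s['pixels'][260:400,240:440],(600,420)),cv2.resize(t['pixels'][180:320,210:276],(198,420))])[:,:,::-1]); print(ctrl.read_state()['eef_pos'])"
```

```text
[425.85149934  67.08653752  12.94627207]
```

View pics/d.png

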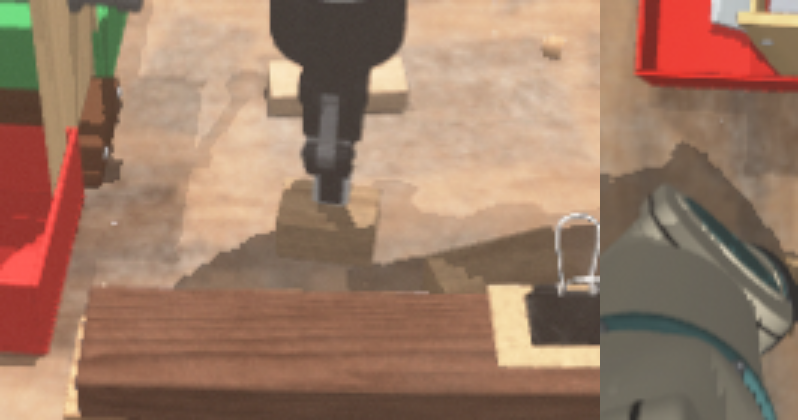

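```bash
cat >> h.py <<'E'
def proj(im,X):
    P=np.linalg.inv(im['pose'])@np.append(X,1.); x,y=P[0]/-P[2],-P[1]/-P[2]; k=1+im['k1']*(x*x+y*y); return np.round([im['fx']*x*k+im['cx'],im['fy']*y*k+im['cy']],1)
E
python3 -c "
from h import *
s=shot('side'); p=tool()[:3,3]; print(p)
for z in(13,30,40,50): print(z,(proj(s,[p[0],p[1],z])-[240,260])*3)
for a in((240+281/3,260+195/3),(240+378/3,260+215/3),(240+277/3,260+253/3),(240+372/3,260+262/3)): print(onz(s,*a,30).round(),onz(s,*a,0).round())
print(ctrl.read_state())"
```

```text
[425.88446842  67.09178777  12.92051959]
13 [331.2 222.3]
30 [332.1 202.8]
40 [332.4 191.1]
50 [333.  179.4]
[457.  61.  30.] [458.  31.   0.]
[398.  77.  30.] [395.  47.   0.]
[459. 109.  30.] [459.  82.   0.]
[403. 115.  30.] [401.  87.   0.]
{'clock': 7.4167, 'qpos': array([-0.09423898,  0.70900278, -0.18911485,  2.24784363,  0.56607321,
        0.23650644, -2.46659965]), 'qd': array([ 0.00122486,  0.001942  , -0.00192576,  0.00219811,  0.00084718,
        0.00025834, -0.00125006]), 'tau': array([-2.28408031e-02, -4.51813531e+01, -1.42479211e+00, -4.38573405e+00,
       -9.46601831e-04,  3.60508240e-02,  2.51350772e-03]), 'eef_pos': array([425.88446842,  67.09178777,  12.92051959]), 'tool_rot': array([ 3.13613999,  0.00549476, -0.10306541]), 'force': array([-0.12891886,  0.15089123,  0.30151287]), 'torque': array([ 0.01901647, -0.00511712,  0.0280917 ]), 'gripper_force': 0.0, 'width': -0.33244926903871264}
```

```bash
python3 -c "
from h import *
s=shot('side',)
for z in(215,225,235,245): print(z,(proj(s,[551,74.4,z])-[170,100])*3)
a=s['pixels'][255:355,320:390]; w=shot('wrist')['pixels'][150:450,170:470]
cv2.imwrite('pics/e.png',np.hstack([cv2.resize(a,(420,600)),cv2.resize(w,(380,600))])[:,:,::-1])"
```

```text
215 [318.6 441.3]
225 [317.4 426. ]
235 [316.2 410.4]
245 [315.  394.8]
```

View pics/e.png

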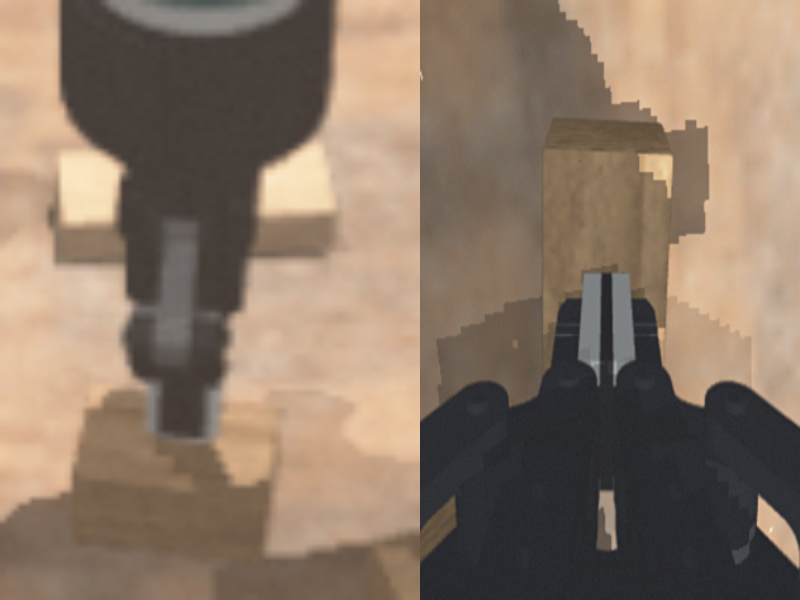

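The picture shows the fingers shut just above the block, so they missed it. The tips sit about 17 mm higher than the TCP reading, and joint 6 is at its limit. I'll cross-check the height from the wrist picture, then lift and reopen.

```bash
python3 -c "
from h import *
w=shot('wrist')
for b in(0,10,18,25):
    P=[onz(w,170+(x-420)/1.267,150+y/2,30-b)+[0,0,b] for x,y in((544,150),(667,152))]; print(b,P[0].round(),P[1].round(),np.linalg.norm(P[0]-P[1]).round(1))
for z in(0,10,20,30): T=tool(); print(z,proj(w,(T@[0,0,-z,1])[:3]))
"
python3 -m handwheel '[[[0,0,0],[0,0,-0.02],0],[[0,0,0],[0,0,-0.03],0],[[0,0,0],[0,0,-0.02],0],[[0,-6,0],[0,0,0],0],[[0,-6,0],[0,0,0],0]]'
python3 -c "
from h import *
print(ctrl.read_state()['qpos'].round(3))"
```

```text
0 [460.  84.  30.] [456.  47.  30.] 37.2
10 [458.  85.  30.] [453.  46.  30.] 39.7
18 [456.  86.  30.] [451.  45.  30.] 41.7
25 [455.  87.  30.] [450.  44.  30.] 43.5
0 [319.8 286.7]
10 [319.9 295.7]
20 [320.1 305.9]
30 [320.3 317.4]
clock: 7.98
eef_pos: [425.6, 67.9, 85.6]
tool_rot: [3.137, 0.217, -0.101]
force: [1.1, -0.4, -1.5]
width: 60.4
gripper_force: 0.0
[ 0.153  0.674 -0.494  2.014  0.332  0.753 -2.219]
```

```bash
python3 -m handwheel '[[[0,0,0],[0.01,0,0.028],0],[[0,0,0],[0.01,0,0.029],0],[[0,0,0],[0.005,0,0.02],0],[[0,0,0],[0,0,0],0],[[0,0,0],[0,0,0],0]]'
python3 -c "
from h import *
print(ctrl.read_state()['qpos'].round(3)); s=shot('side'); w=shot('wrist'); cv2.imwrite('pics/f.png',np.hstack([cv2.resize(s['pixels'][265:355,310:390],(420,472)),cv2.resize(w['pixels'][120:480,100:540],(380,472))])[:,:,::-1])"
```

```text
clock: 8.4
eef_pos: [433.1, 66.1, 1.9]
tool_rot: [3.135, 0.218, -0.104]
force: [-0.2, 0.0, 0.6]
width: 85.3
gripper_force: 0.0
[ 0.096  0.822 -0.406  2.027  0.422  0.593 -2.276]
```

View pics/f.png

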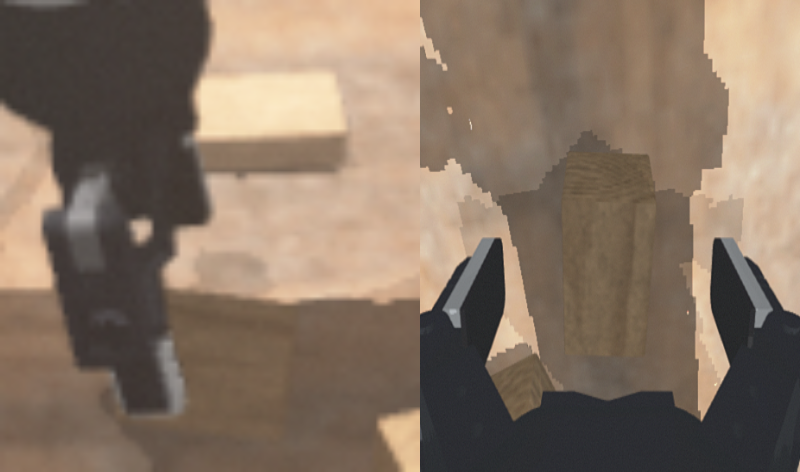

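The fingers straddle the block and are centred: block at crop (607,260), pads at 500 and 725. The near fingertip is at crop (150,412), and I'll work out its height from that.

```bash
python3 -c "
from h import *
s=shot('side')
for y in(109,113):
  for x in (425,433):
    for z in(5,15,25,35): print(x,y,z,proj(s,[x,y,z]))"
```

```text
425 109 5 [351.  354.1]
425 109 15 [351.1 350.4]
425 109 25 [351.3 346.5]
425 109 35 [351.5 342.7]
433 109 5 [346.5 354. ]
433 109 15 [346.7 350.3]
433 109 25 [346.8 346.4]
433 109 35 [346.9 342.6]
425 113 5 [351.  355.8]
425 113 15 [351.2 352.1]
425 113 25 [351.3 348.2]
425 113 35 [351.5 344.4]
433 113 5 [346.5 355.7]
433 113 15 [346.7 351.9]
433 113 25 [346.8 348.1]
433 113 35 [347.  344.3]
```

```bash
python3 -m handwheel '[[[0,0,0],[0,0,0.008],0],[[0,0,0],[0,0,0.006],0],[[0,0,0],[0,0,0.004],0],[[0,0,0],[0,0,0],0],[[0,0,0],[0,0,0],0]]'
python3 -m handwheel '[[[0,0,0],[0,0,0],0.5],[[0,0,0],[0,0,0],1],[[0,0,0],[0,0,0],1],[[0,0,0],[0,0,0],1],[[0,0,0],[0,0,0],1]]'
```

```text
clock: 8.97
eef_pos: [430.0, 66.4, -15.4]
tool_rot: [3.136, 0.216, -0.104]
force: [0.8, -0.9, -0.3]
width: 85.6
gripper_force: 0.0
clock: 9.38
eef_pos: [430.7, 66.5, -14.8]
tool_rot: [3.136, 0.214, -0.104]
force: [0.2, -0.4, 4.6]
width: 39.1
gripper_force: 60.2
```

Gripped at 39 mm. Lifting and levelling.

```bash
python3 -m handwheel '[[[0,0,0],[-0.006,0,-0.025],1],[[0,0,0],[-0.008,0,-0.038],1],[[0,6,0],[-0.008,0,-0.038],1],[[0,6,0],[-0.004,0,-0.04],1],[[0,0,-6],[0,0,-0.04],1]]'
python3 -m handwheel '[[[0,0,0],[0.01,0,-0.04],1],[[0,0,0],[0.02,0.01,-0.04],1],[[0,0,0],[0.03,0.02,-0.04],1],[[0,0,0],[0.03,0.02,-0.02],1],[[0,0,0],[0.02,0.02,0],1]]'
```

```text
clock: 9.8
eef_pos: [424.2, 66.9, 169.0]
tool_rot: [3.132, 0.009, 0.006]
force: [-0.5, -0.9, -2.5]
width: 38.5
gripper_force: 60.2
clock: 10.22
eef_pos: [538.2, 3.3, 300.7]
tool_rot: [3.137, -0.005, 0.002]
force: [1.6, 0.4, -1.0]
width: 38.4
gripper_force: 60.2
```

```bash
python3 -m handwheel '[[[0,0,0],[0.035,0.01,0],1],[[0,0,0],[0.035,0.01,0],1],[[0,0,0],[0.035,0,0],1],[[0,0,0],[0,0,0],1],[[0,0,0],[0,0,0],1]]'
python3 -c "
from h import *
s=shot('side'); w=shot('wrist'); print(ctrl.read_state()['eef_pos'],ctrl.read_state()['width'])
for z in (280,300,320): print(proj(s,[647,-17,z]))
cv2.imwrite('pics/g.png',np.hstack([cv2.resize(s['pixels'][80:340,150:350],(370,480)),cv2.resize(w['pixels'],(430,480))])[:,:,::-1])"
```

```text
clock: 10.63
eef_pos: [638.9, -16.1, 293.2]
tool_rot: [3.138, 0.008, 0.001]
force: [-0.9, -0.2, -1.7]
width: 39.2
gripper_force: 60.2
[637.34961626 -15.7193849  294.33368435] 38.722975727845856
[224.9 184.4]
[223.5 173.9]
[222.1 163.2]
```

View pics/g.png

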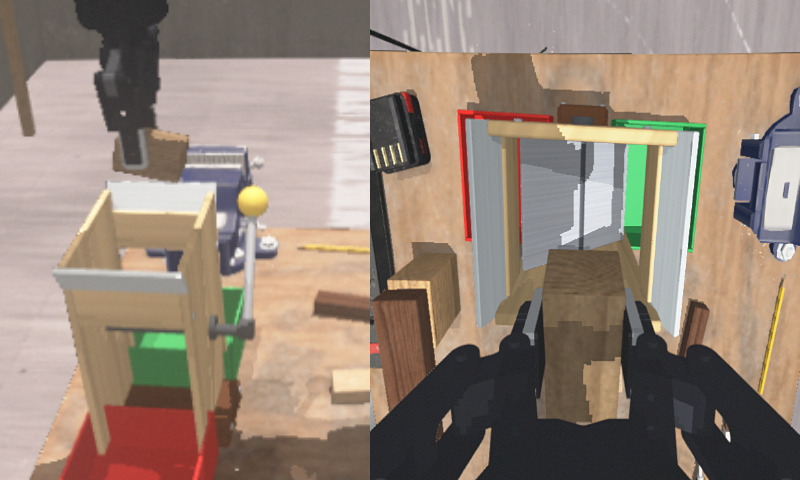

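The side view shows the knob over to the green side (crop 253,201) and the plate tilted that way. The block is centred in y and about 18 mm short in x. I'll move forward, lower, level the block, then open part way.

```bash
python3 -m handwheel '[[[0,0,0],[0.018,0,0],1],[[0,0,0],[0,0,0.03],1],[[0,0,0],[0,0,0.028],1],[[0,-6,0],[0,0,0],1],[[0,-6,0],[0,0,0],1]]'
python3 -m handwheel '[[[0,0,0],[0,0,0],1],[[0,0,0],[0,0,0],1],[[0,0,0],[0,0,0],1]]'
python3 -c "
from h import *
s=shot('side'); print([proj(s,[647,-17,z]) for z in (240,260,280)])
cv2.imwrite('pics/h.png',cv2.resize(s['pixels'][100:300,150:350],(600,600))[:,:,::-1])"
```

```text
clock: 11.15
eef_pos: [649.2, -16.7, 235.3]
tool_rot: [3.134, 0.23, 0.004]
force: [2.3, -1.5, 0.7]
width: 39.3
gripper_force: 60.1
clock: 11.4
eef_pos: [655.7, -16.0, 237.4]
tool_rot: [3.137, 0.214, 0.001]
force: [-0.0, -0.6, 0.1]
width: 38.9
gripper_force: 60.1
[array([227.7, 204.5]), array([226.3, 194.5]), array([224.9, 184.4])]
```

View pics/h.png

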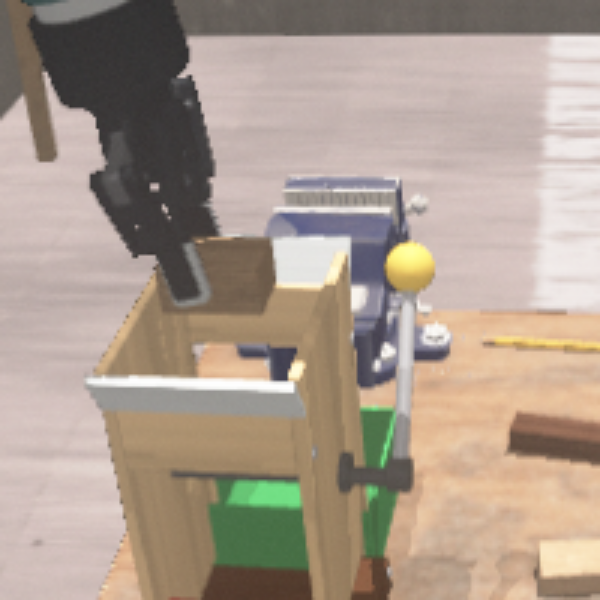

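The block is level, with its centre at crop (228,275), which matches the mouth's centre line at z≈264. Lower a little and release.

```bash
python3 -m handwheel '[[[0,0,0],[0.003,0,0.012],1],[[0,0,0],[0,0,0],0.8],[[0,0,0],[0,0,0],0.35],[[0,0,0],[0,0,0],0.35],[[0,0,0],[0,0,0],0.35]]'
python3 -m handwheel '[[[0,0,0],[0,0,0],0.35],[[0,0,0],[-0.006,0,-0.03],0.35],[[0,0,0],[-0.008,0,-0.035],0.35],[[0,0,0],[-0.008,0,-0.035],0.35],[[0,0,0],[0,0,0],0.35]]'
python3 -m handwheel '[[[0,6,0],[-0.03,0,-0.01],0.35],[[0,6,0],[-0.04,0,0],0.35],[[0,0,0],[-0.04,0,0],0.35],[[0,0,0],[-0.04,0,0],0.35],[[0,0,0],[-0.04,0,0],0.35]]'
python3 -c "
from h import *
t=shot('top'); s=shot('side')
cv2.imwrite('pics/i.png',np.hstack([cv2.resize(t['pixels'][115:225,215:390],(420,264)),cv2.resize(s['pixels'][180:380,170:370],(264,264))])[:,:,::-1])"
python3 k.py
```

```text
clock: 11.87
eef_pos: [656.6, -16.6, 224.9]
tool_rot: [3.137, 0.215, 0.0]
force: [-0.2, -0.5, 0.5]
width: 55.4
gripper_force: 0.0
clock: 12.28
eef_pos: [659.3, -14.9, 334.7]
tool_rot: [3.138, 0.203, 0.0]
force: [0.8, 1.4, 0.5]
width: 55.4
gripper_force: 0.0
clock: 12.7
eef_pos: [477.3, -16.3, 350.1]
tool_rot: [3.137, 0.031, 0.002]
force: [-1.3, -0.7, 0.8]
width: 55.3
gripper_force: 0.0
((340.5, 212.6999969482422), 8.645331382751465) [551. -94. 235.] sin -0.5930238864939924
```

View pics/i.png

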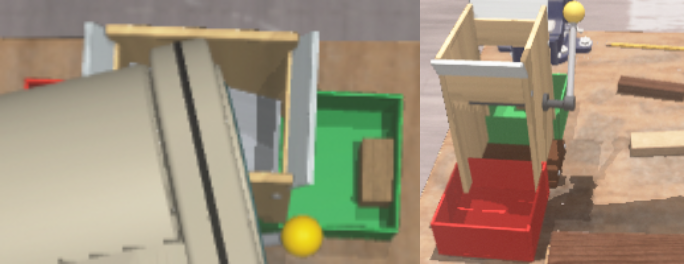

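The block lies in the green tray at crop (377,170), and the lever is still over, at about −0.63. Handing in.

```bash
python3 -c "
from cell import ctrl
print(ctrl.finish_job())"
```

```text
the job is handed in; nothing more can be done
None
```

The job is handed in at about 13 s: the lever was pushed over to the green side first (about −0.63 rad by camera), then the block was dropped through the hopper into the green tray, where the last picture shows it.

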